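# Stir the beads on the packing scale

### The job

Take the wooden stirring stick out of its pot and, with its foot down among the beads close to the floor of the steel tub, stir round the tub for three full turns, about halfway out from the middle to the wall, so that at least half of the beads end up well away from where they lay. Keep all the beads in the tub, then stand the stick back in the same pot, handle up, and let go.

Things in the scene. Friction and masses are not known exactly. Their poses are not given: they have to be found in the camera images.
- stick: Wooden stirring stick, 155 mm long, about 50 g, standing upright in the pot at the start. Origin: centre of the underside of its foot; z runs up along the stick. Round all over: foot disc 24 mm diameter and 10 mm high, shank 14 mm diameter up to 90 mm, then a handle 24 mm diameter from 90 to 155 mm (the top), where it is gripped from above.
- pot: Dark steel tool pot that holds the stick, fixed to the bench. Straight round pot, open at the top, 72 mm outer and 64 mm inner diameter, 75 mm high; floor 6 mm thick. Origin: centre of its underside, z up. A like pot nearby holds a flat brush (136 mm, with a bristle head on top): not to be used.
- tub: Open round steel tub of beads, fastened to the white bench scale (plate 270 x 240 mm, its top 45 mm above the bench). Straight wall, 178 mm outer, 170 mm inner diameter, 58 mm high, floor 5 mm thick. Origin: centre of its underside, z up; yaw means nothing. The beads stand at first in a ring about the middle, centres 37 mm from it, round a clear space 42 mm across where the stick can go down.
- bead1_mid (a point): Centre of bead 1 of 6. All alike: light wooden barrel beads, 28 mm diameter, 26 mm high, 14 g, loose, in one layer on the tub's floor. Varnished: they slide easily on the tub's polished steel.
- bead2_mid (a point): Centre of bead 2, like bead 1.
- bead3_mid (a point): Centre of bead 3, like bead 1.
- bead4_mid (a point): Centre of bead 4, like bead 1.
- bead5_mid (a point): Centre of bead 5, like bead 1.
- bead6_mid (a point): Centre of bead 6, like bead 1.
Not all that is in view belongs to the job. What is shaped like the stick but purple is not meant.

How it is judged:
On the way, in this order (a step that is already met when the one before it is completed fails the run):
1. the stick's foot, down among the beads, is on the tub's one side (its +x) (z of stick in the frame of tub between -0.01 and 0.025 m and x of stick in the frame of tub between 0.012 and 0.085 m and y of stick in the frame of tub between -0.012 and 0.012 m), for 0.02 s.
2. the stick's foot, down among the beads, has gone a quarter round (z of stick in the frame of tub between -0.01 and 0.025 m and x of stick in the frame of tub between -0.012 and 0.012 m and y of stick in the frame of tub between -0.085 and 0.085 m and not (y of stick in the frame of tub between -0.012 and 0.012 m)), for 0.02 s.
3. the stick's foot, down among the beads, is on the opposite side (z of stick in the frame of tub between -0.01 and 0.025 m and x of stick in the frame of tub between -0.085 and -0.012 m and y of stick in the frame of tub between -0.012 and 0.012 m), for 0.02 s.
4. the stick's foot, down among the beads, has gone on a quarter (all of step 2), for 0.02 s.
5. the stick's foot, down among the beads, is back on the first side (all of step 1), for 0.02 s.
6. the stick's foot, down among the beads, is on the opposite side again (all of step 3), for 0.02 s.
7. the stick's foot, down among the beads, is back on the first side once more (all of step 5), for 0.02 s.
At the end, for the whole second after the job is handed in: Three or more of the six beads lie over 15 mm from their starts; all are in the tub; stick at rest, released, handle up (under 0.8 rad from vertical), its foot within 30 mm of the pot's axis and under 25 mm above the pot's underside ((distance of each of bead1_mid, bead2_mid, bead3_mid from where it was at the start of the episode above 0.015 m or distance of each of bead1_mid, bead2_mid, bead4_mid from where it was at the start of the episode above 0.015 m or distance of each of bead1_mid, bead2_mid, bead5_mid from where it was at the start of the episode above 0.015 m or distance of each of bead1_mid, bead2_mid, bead6_mid from where it was at the start of the episode above 0.015 m or distance of each of bead1_mid, bead3_mid, bead4_mid from where it was at the start of the episode above 0.015 m or distance of each of bead1_mid, bead3_mid, bead5_mid from where it was at the start of the episode above 0.015 m or distance of each of bead1_mid, bead3_mid, bead6_mid from where it was at the start of the episode above 0.015 m or distance of each of bead1_mid, bead4_mid, bead5_mid from where it was at the start of the episode above 0.015 m or distance of each of bead1_mid, bead4_mid, bead6_mid from where it was at the start of the episode above 0.015 m or distance of each of bead1_mid, bead5_mid, bead6_mid from where it was at the start of the episode above 0.015 m or distance of each of bead2_mid, bead3_mid, bead4_mid from where it was at the start of the episode above 0.015 m or distance of each of bead2_mid, bead3_mid, bead5_mid from where it was at the start of the episode above 0.015 m or distance of each of bead2_mid, bead3_mid, bead6_mid from where it was at the start of the episode above 0.015 m or distance of each of bead2_mid, bead4_mid, bead5_mid from where it was at the start of the episode above 0.015 m or distance of each of bead2_mid, bead4_mid, bead6_mid from where it was at the start of the episode above 0.015 m or distance of each of bead2_mid, bead5_mid, bead6_mid from where it was at the start of the episode above 0.015 m or distance of each of bead3_mid, bead4_mid, bead5_mid from where it was at the start of the episode above 0.015 m or distance of each of bead3_mid, bead4_mid, bead6_mid from where it was at the start of the episode above 0.015 m or distance of each of bead3_mid, bead5_mid, bead6_mid from where it was at the start of the episode above 0.015 m or distance of each of bead4_mid, bead5_mid, bead6_mid from where it was at the start of the episode above 0.015 m) and horizontal distance between each of bead1_mid, bead2_mid, bead3_mid, bead4_mid, bead5_mid, bead6_mid and tub below 0.085 m and z of each of bead1_mid, bead2_mid, bead3_mid, bead4_mid, bead5_mid, bead6_mid in the frame of tub below 0.055 m and horizontal distance between stick and pot below 0.03 m and z of stick in the frame of pot below 0.025 m and angle between stick's own z axis and vertical below 0.8 rad and linear speed of stick below 0.05 m/s); the robot touches nothing.
It also fails if it takes over 67 s, if anything falls off the work surface, if the arm or the gripper's body presses on something with over 40 N, if the wrist force passes 120 N, or if a joint passes its speed limit or range.

### The arm

A 7-joint arm with a two-finger parallel gripper is mounted at the origin on the work surface. World frame = base frame: x ahead of the robot, y to its left, z up, the work surface at z = 0. Lengths are in m, angles in rad, forces in N, time in s.
With the tool pointing down it reaches from about 0.425 to 0.925 m from the base axis. Payload 6.8 kg.
Tool frame: the origin (TCP) lies on the front face of the gripper's body, between the roots of the fingers; the fingertips stand 73 mm ahead of it and the grasp point (between the pads) lies 54 mm ahead of it (env.nose_length is the distance from the TCP to the fingertips, in m); z points along the fingers, y is the line along which they close (so a half turn about z gives the same grasp; the last joint's range is limited). The gripper opens to 85 mm and grips with 20 to 120 N. Pads are 22 mm wide; open, the fingers measure 114 mm over their backs; the gripper's body (76 mm by 85 mm) begins 54 mm behind the grasp point. The pads swing forward as they close: fully open they stand 13 mm farther back than shut.
Start: joints at [1.14, 0.477, 0.022, 1.555, -0.011, 1.109, -0.083], TCP at [0.214, -0.64, 0.304] pointing down, gripper open.
Joint ranges: [-2.96, 2.96], [-0.34, 2.1], [-1.41, 1.46], [0.24, 2.44], [-1.37, 4.51], [0.17, 1.92], [-2.96, 2.96]. Speed limits (rad/s): [2.39, 2.39, 3.14, 3.14, 3.14, 3.14, 3.14].

### API

Orientations are given as a unit quaternion [w, x, y, z].
In Python, from cell import env, kin, camera, calibration, job gives the robot as it stands. The module is installed in compiled form; this text tells all that it offers. Calls block until the motion is done:
- env.reach(position, orientation): joint-space move of the TCP to a pose.
- env.movel(position, velocity=0.15, rot=None, stop_force=None): straight line of the TCP; rot=None keeps the orientation; velocity is the mean speed in m/s. With stop_force (N) it stops when the force on the tool has changed by that much, and returns True; else False.
- env.goto_joints(angles): joint-space move.
- env.grip(opening, f_grip=None): finger opening in m; f_grip is the grip in N (None keeps the last); returns when the fingers have stopped.
- env.dwell(seconds).
- kin.inverse_kinematics(position, orientation): joint angles nearest the present ones, or None.
- env.get_state(): the state.
- camera(name): name is "scene" or "side" or "wrist"; returns (picture, depth): 420x560x3 uint8, blue, green, red; 420x560 float32, m along the optical axis (not along the pixel's ray), 0 where there is no reading.
- calibration(name): a dict with "fx", "fy", "cx", "cy" (pixels), "rvec" (rotation vector, rad) and "tvec" (3), from world to camera coordinates, as OpenCV has them. Camera axes: x right, y down, z forward; pixel columns grow to the right and rows downward; lengths in m; the calibration is good to about 2 mm. A picture is of the moment at which its call begins: read the wrist's pose just before it. calibration takes no time and is no camera call; for the wrist camera it gives the pose at the moment of the call.
A pose or a line that the arm cannot do raises env.PlanningError and nothing moves.
- job.job_done(): hands the job in; it is judged then, once.
The state is a dict: "time": time; "qpos": joint angles; "joint_velocities": joint speeds; "joint_torque": joint torques, N m; "tcp_pos": TCP position; "orientation": TCP orientation; "force": force on the tool from outside, world axes, zero at the start; "torque": the same for the moment, N m; "opening": finger opening in m; "gripper_force": force on a finger pad.
Only numpy, scipy, OpenCV 4.12 (cv2) and the standard library are available. Lean on these libraries where they do the work, as an engineer would, in place of code of your own. Each camera call takes 0.05 s, during which the arm holds its last target. There are 200 camera calls.

## Working session

There is one attempt and no reset: what is moved stays moved. The work goes in short steps, each a Python script; the robot and the scene stay as the last script left them, time stands still between calls to the robot, and variables do not carry over. Pictures are saved under pics/ and viewed, at most 10 in all, crops included, and the job is handed in when it is done.

```bash
mkdir -p pics; python3 - <<'E'
from cell import env,camera,calibration
import cv2,numpy as np
for n in("scene","side"):
    p,d=camera(n); cv2.imwrite(f"pics/{n}0.png",p); np.savez(f"{n}0.npz",p=p,d=d); print(n,calibration(n))
print(env.get_state()["time"])
E
```

```text
scene {'fx': 517.9064836477776, 'fy': 517.9064836477776, 'cx': 272.4237447432754, 'cy': 207.72644270040433, 'rvec': array([ 0.60385918,  2.50822964, -1.33882987]), 'tvec': array([ 0.48466901, -0.0533177 ,  1.06973766])}
side {'fx': 534.2321016426085, 'fy': 534.2321016426085, 'cx': 279.40258066327965, 'cy': 213.75247543059828, 'rvec': array([ 2.18098904, -0.12644393,  0.03926115]), 'tvec': array([-0.52780273,  0.06656841,  0.96715733])}
0.1
```

View pics/scene0.png

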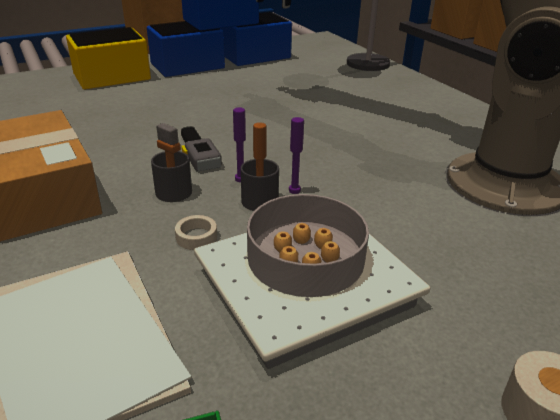

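View pics/side0.png

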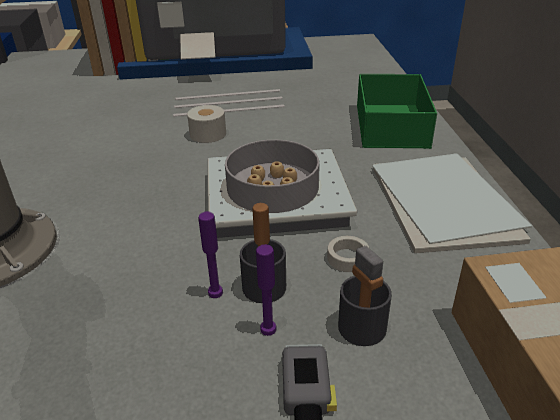

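Candidates in the scene view: the wooden handle at (260,150) in the pot at (260,185), purple look-alikes at (239,130) and (297,140), and the brush at (168,145) in the pot at (172,177). By the description it is the wooden one at (260,150). Next I'll take a close crop and measure.

```bash
cat > h.py <<'E'
import numpy as np,cv2
from scipy.optimize import least_squares
def cloud(d,c):
    v,u=np.mgrid[:d.shape[0],:d.shape[1]]
    P=np.stack([(u-c["cx"])/c["fx"]*d,(v-c["cy"])/c["fy"]*d,d],-1)
    R=cv2.Rodrigues(c["rvec"])[0]
    W=(P-c["tvec"].ravel())@R; W[d==0]=np.nan
    return W
def circ(xy,r=None):
    m=xy.mean(0)
    if r: f=lambda q:np.hypot(*(xy-q[:2]).T)-r; q0=m
    else: f=lambda q:np.hypot(*(xy-q[:2]).T)-q[2]; q0=[*m,.05]
    return least_squares(f,q0,loss="soft_l1",f_scale=.002).x
E
python3 - <<'E'
from cell import calibration
from h import *
boxes={"scene":dict(tub=(195,295,240,375),pot=(150,215,235,285),stick=(120,160,250,270),purA=(105,188,228,247),purB=(115,197,286,306)),
"side":dict(tub=(135,215,218,325),pot=(235,302,235,292),stick=(203,240,250,272),purA=(208,302,195,225),purB=(243,338,255,277))}
for n in boxes:
    z=np.load(n+"0.npz");p,W=z["p"],cloud(z["d"],calibration(n)); hsv=cv2.cvtColor(p,cv2.COLOR_BGR2HSV)
    for k,(a,b,c,d) in boxes[n].items():
        w=W[a:b,c:d].reshape(-1,3);h=hsv[a:b,c:d].reshape(-1,3)
        ok=np.isfinite(w[:,0])
        if k=="tub":
            s=ok&(abs(w[:,2]-.103)<.004); print(n,k,s.sum(),circ(w[s][:,:2]),circ(w[s][:,:2],.087),np.median(w[s][:,2]))
            s=ok&(h[:,0]>8)&(h[:,0]<22)&(h[:,1]>110)&(w[:,2]>.05)&(w[:,2]<.09)
            print("  bead mean",w[s].mean(0),"zmax",np.percentile(w[s][:,2],95))
        elif k=="pot":
            s=ok&(abs(w[:,2]-.075)<.003)&(h[:,1]<90); print(n,k,s.sum(),circ(w[s][:,:2],.034) )
            s=ok&(w[:,2]>.02)&(w[:,2]<.07)&(h[:,1]<90);print("   wall",circ(w[s][:,:2],.036),circ(w[s][:,:2]))
        else:
            lo,hi=((8,22) if k=="stick" else (130,165))
            s=ok&((h[:,0]<22) if k=="stick" else (h[:,0]>125)&(h[:,0]<168))&(h[:,1]>90)&(w[:,2]>.005)
            q=w[s]; t=q[:,2].max()
            print(n,k,s.sum(),"ztop",np.percentile(q[:,2],99))
            for z0,z1 in((.01,.05),(.085,.105),(.105,.125),(.125,.145),(.145,.158)):
                m=q[(q[:,2]>z0)&(q[:,2]<z1)]
                if len(m)>15: print("   ",z0,len(m),circ(m[:,:2],.012 if z0>.08 else .007).round(4))
a=cv2.imread("pics/scene0.png")[95:220,130:330]; cv2.imwrite("pics/crop.png",cv2.resize(a,None,fx=4,fy=4))
E
```

```text
scene tub 859 [0.5266657  0.0702488  0.08646599] [0.52660169 0.07011763] 0.10099222593463308
  bead mean [0.52705585 0.07195849 0.06934875] zmax 0.07563389336927107
scene pot 178 [ 0.49024108 -0.16070965]
   wall [ 0.48946156 -0.16357169] [ 0.4901378  -0.16211361  0.0340242 ]
scene stick 470 ztop 0.16030894159038458
    0.085 61 [ 0.4889 -0.1647]
    0.105 127 [ 0.4888 -0.1641]
    0.125 133 [ 0.489  -0.1643]
    0.145 92 [ 0.4895 -0.1646]
scene purA 548 ztop 0.15443667868091884
    0.01 64 [ 0.4876 -0.2555]
    0.085 78 [ 0.487  -0.2559]
    0.105 106 [ 0.488  -0.2561]
    0.125 101 [ 0.4954 -0.2361]
    0.145 79 [ 0.4876 -0.2567]
scene purB 638 ztop 0.1543162740308906
    0.01 109 [ 0.4104 -0.1674]
    0.085 79 [ 0.4099 -0.1683]
    0.105 118 [ 0.4098 -0.1677]
    0.125 110 [ 0.4096 -0.1676]
    0.145 90 [ 0.4098 -0.1675]
side tub 787 [0.52573662 0.06874878 0.08656877] [0.52574765 0.06881325] 0.1035955836829191
  bead mean [0.52725269 0.07589557 0.07190213] zmax 0.07942890327009997
side pot 262 [ 0.48832286 -0.16400056]
   wall [ 0.48869876 -0.16340661] [ 0.4882787  -0.16474903  0.03389778]
side stick 574 ztop 0.1639847715139635
    0.105 142 [ 0.4884 -0.1618]
    0.125 173 [ 0.4885 -0.1619]
    0.145 110 [ 0.4883 -0.1619]
side purA 1026 ztop 0.15791761123309095
    0.01 207 [ 0.409  -0.1657]
    0.085 103 [ 0.4091 -0.1642]
    0.105 160 [ 0.4093 -0.165 ]
    0.125 178 [ 0.4093 -0.1651]
    0.145 190 [ 0.4098 -0.1645]
side purB 1227 ztop 0.15801295425750664
    0.01 244 [ 0.4868 -0.2542]
    0.085 119 [ 0.4867 -0.2527]
    0.105 192 [ 0.4868 -0.2535]
    0.125 194 [ 0.487  -0.2534]
    0.145 252 [ 0.4872 -0.2532]
```

View pics/crop.png

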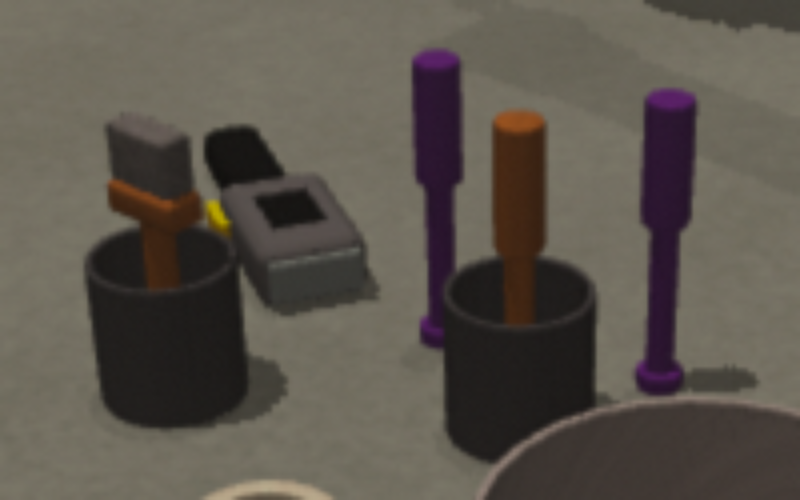

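The crop shows the wooden stick, standing upright in its pot and free of the two purple ones about 80 mm (−x) and 91 mm (−y) from it. I'll close the gripper along a diagonal to stay clear of both.

```bash
cat >> h.py <<'E'
from scipy.spatial.transform import Rotation as Ro
from cell import env,kin,camera,calibration
POT=np.array([.4889,-.163]); TUB=np.array([.5262,.0695]); ZG=.189; K=ZG-.006  # tcp height over the foot
def quat(a):   # tool down, closing line at angle a
    y=np.array([np.cos(a),np.sin(a),0]);z=np.array([0,0,-1.]);x=np.cross(y,z)
    q=Ro.from_matrix(np.c_[x,y,z]).as_quat(); return q[[3,0,1,2]]
def st(): 
    s=env.get_state(); print(round(s["time"],2),np.round(s["tcp_pos"],4),"F",np.round(s["force"],1),"op",round(s["opening"],4),round(float(np.max(s["gripper_force"])),1)); return s
E
python3 - <<'E'
from h import *
q0=np.array(env.get_state()["qpos"]);best=None
for a in np.deg2rad([-45,135,45,-135]):
    q=kin.inverse_kinematics([*POT,.30],quat(a))
    q2=kin.inverse_kinematics([*TUB,.30],quat(a))
    if q is None or q2 is None: print(a,"none");continue
    c=abs(np.array(q)-q0).max()+abs(np.array(q2)[6]); print(round(a,2),np.round(q,2),np.round(q2,2))
    if best is None or c<best[0]: best=(c,a)
a=best[1]; np.save("a.npy",a); print("a",a)
env.reach([*POT,.30],quat(a)); st()
env.grip(.06,80); print(env.movel([*POT,ZG],.12,stop_force=15)); st()
env.grip(.0,80); s=st()
E
```

```text
-0.79 [ 0.52  0.24 -0.37  1.92  0.1   1.   -0.68] [ 0.33  0.32 -0.7   1.87  0.24  1.04 -1.25]
2.36 [ 1.13  0.45 -1.17  1.88  0.47  1.12  2.13] [ 0.66  0.49 -1.18  1.85  0.5   1.14  1.66]
0.79 [ 0.7   0.27 -0.59  1.91  0.18  1.01  0.82] [ 0.44  0.36 -0.85  1.86  0.31  1.06  0.26]
-2.36 [ 0.29  0.22 -0.1   1.93  0.03  0.99 -2.18] [ 0.14  0.28 -0.47  1.88  0.15  1.02 -2.74]
a 0.7853981633974483
2.08 [ 0.4887 -0.1643  0.2999] F [ 0.2 -0.1 -0.3] op 0.0857 0.0
False
3.53 [ 0.4894 -0.163   0.1897] F [ 0.6  0.9 -0.2] op 0.0601 0.0
3.96 [ 0.4893 -0.1632  0.1897] F [0.3 0.1 5.7] op 0.0226 78.0
```

```bash
python3 - <<'E'
from h import *
env.movel([*POT,.30],.12); st()
env.movel([*TUB,.31],.15); st()
p,d=camera("scene"); p2,d2=camera("side"); cv2.imwrite("pics/held.png",np.hstack([p[60:300,150:420],p2[50:290,140:410]]))
np.savez("held.npz",p=p,d=d)
for pp,dd,n in((p,d,"scene"),(p2,d2,"side")):
    W=cloud(dd,calibration(n));h=cv2.cvtColor(pp,cv2.COLOR_BGR2HSV)
    s=np.isfinite(W[...,0])&(np.hypot(W[...,0]-TUB[0],W[...,1]-TUB[1])<.035)&(h[...,0]<22)&(h[...,1]>90)&(W[...,2]>.11)&(W[...,2]<.25)
    q=W[s];print(n,"foot z",np.percentile(q[:,2],1),"expect",env.get_state()["tcp_pos"][2]-K)
    for z0 in(.14,.165,.19,.22):
        m=q[(q[:,2]>z0)&(q[:,2]<z0+.02)]
        if len(m)>10:print(z0,circ(m[:,:2],.007 if z0<.21 else .012))
E
```

```text
5.03 [ 0.4884 -0.163   0.2992] F [ 0.   0.3 -0.3] op 0.0219 78.2
6.76 [0.5262 0.0686 0.3099] F [ 0.7 -0.2 -0.7] op 0.0223 78.2
scene foot z 0.1258992143936887 expect 0.1269305792615057
0.14 [0.52597427 0.06796817]
0.165 [0.5261428  0.06849431]
0.19 [0.52614182 0.06830975]
0.22 [0.52606204 0.06817967]
side foot z 0.13053573546032707 expect 0.1269305792615057
0.14 [0.52612633 0.06991948]
0.165 [0.52587812 0.06956275]
0.19 [0.52639257 0.06952692]
0.22 [0.5260425  0.07031476]
```

View pics/held.png

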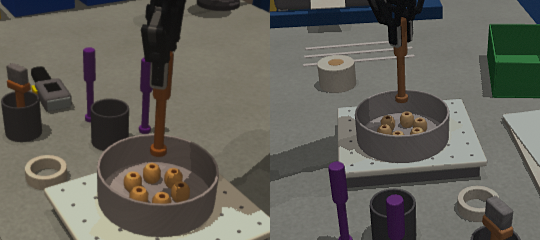

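The stick hangs upright over the middle of the bead ring: its foot is at (157,150) in the left half and (402,98) in the right. Now I'll lower it and stir.

```bash
python3 - <<'E'
from h import *
zt=.056+K
print(env.movel([*TUB,zt+.03],.12)); print(env.movel([*TUB,zt],.06,stop_force=8)); s=st(); z=max(zt,s["tcp_pos"][2]) if s["tcp_pos"][2]>zt+.002 else zt
N=16; fmax=0
for i in range(-N//4,3*N+2):
    r=.042*min(1,(i+N/4+1)/(N/4+1)); t=2*np.pi*i/N
    env.movel([*(TUB+r*np.array([np.cos(t),np.sin(t)])),z],.08)
    s=env.get_state(); fmax=max(fmax,np.linalg.norm(s["force"]))
    if fmax>30: print("force",i,s["force"]); break
    if i%8==0: print(i,round(s["time"],1),np.round(s["tcp_pos"][:2]-TUB,3),round(s["tcp_pos"][2]-K-.045,4),np.round(s["force"],1))
print(fmax)
p,d=camera("scene"); p2,_=camera("side"); cv2.imwrite("pics/stir.png",np.hstack([p[60:300,150:420],p2[50:290,140:410]])); st()
E
```

```text
False
False
8.0 [0.5262 0.0696 0.2389] F [ 0.4 -0.5 -0.5] op 0.0225 78.2
0 9.5 [0.042 0.001] 0.011 [ 0.2 -0.2  0.3]
8 12.4 [-0.042 -0.   ] 0.011 [-0.9  0.8 -0.2]
16 15.2 [0.042 0.001] 0.0111 [-0.5 -0.2 -1. ]
24 18.1 [-0.042 -0.   ] 0.011 [-0.   0.1 -1.3]
32 21.0 [0.042 0.001] 0.0111 [-0.3 -0.6 -0.3]
40 23.8 [-0.042 -0.   ] 0.011 [-0.2  0.4  0.2]
48 26.7 [0.042 0.001] 0.0111 [-0.9 -0.7 -0.7]
2.4470521569695625
27.16 [0.565  0.0855 0.239 ] F [-0.3  0.2  0.2] op 0.0227 78.5
```

View pics/stir.png

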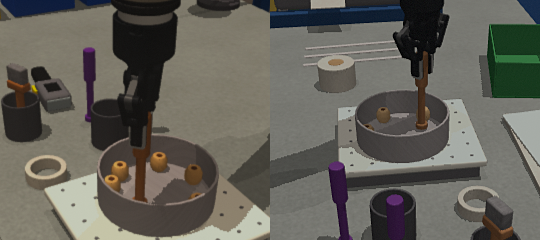

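After three turns the beads are spread towards the wall, for example at (120,168), (159,158) and (194,173). The stick still looks upright. I'll lift it out and check.

```bash
python3 - <<'E'
from h import *
s=env.get_state()["tcp_pos"]
env.movel([s[0],s[1],.25],.06); env.movel([s[0],s[1],.31],.12); env.movel([*POT,.31],.15); env.dwell(.2); s=st()
im=[]
for n in("scene","side"):
    p,d=camera(n); W=cloud(d,calibration(n));h=cv2.cvtColor(p,cv2.COLOR_BGR2HSV)
    im.append(p[60:300,150:420] if n=="scene" else p[100:340,140:410])
    s=np.isfinite(W[...,0])&(np.hypot(W[...,0]-POT[0],W[...,1]-POT[1])<.04)&(h[...,0]<22)&(h[...,1]>90)&(W[...,2]>.09)&(W[...,2]<.25)
    q=W[s];print(n,"foot z",np.percentile(q[:,2],1))
    for z0 in(.14,.165,.19,.22):
        m=q[(q[:,2]>z0)&(q[:,2]<z0+.02)]
        if len(m)>10:print(z0,circ(m[:,:2],.007 if z0<.21 else .012).round(4))
cv2.imwrite("pics/lift.png",np.hstack(im))
E
```

```text
30.23 [ 0.4891 -0.1625  0.31  ] F [-0.6 -0.2  0.7] op 0.0224 78.5
scene foot z 0.12685662826833793
0.14 [ 0.4891 -0.1631]
0.165 [ 0.4894 -0.1629]
0.19 [ 0.4896 -0.1626]
0.22 [ 0.4898 -0.1627]
side foot z 0.12950096668501443
0.14 [ 0.4889 -0.1614]
0.165 [ 0.4886 -0.1612]
0.19 [ 0.4888 -0.1612]
0.22 [ 0.489  -0.1606]
```

View pics/lift.png

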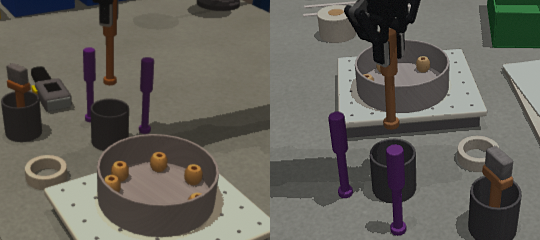

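The stick is upright over the pot, and its foot is at (110,80) in the left half. I can see five beads by the tub wall, at (120,168), (113,183), (159,160), (194,174) and (194,197). The sixth is hidden by the near wall, so I'll count them once the stick is back in the pot.

```bash
python3 - <<'E'
from h import *
env.movel([*POT,.21],.12); print(env.movel([*POT,ZG-.001],.05,stop_force=6)); st()
env.grip(.055); env.dwell(.4); st()
env.movel([*POT,.30],.12); 
a=float(np.load("a.npy"))
env.reach([TUB[0],TUB[1]-.06,.36],quat(a)); env.dwell(.3); st()
im=[camera("wrist")[0],camera("scene")[0]]
cv2.imwrite("pics/end.png",cv2.resize(np.hstack(im),(800,300)))
E
```

```text
True
31.74 [ 0.4892 -0.1632  0.1897] F [-0.5 -0.9  5.5] op 0.0222 79.1
32.56 [ 0.4885 -0.1631  0.1895] F [-0.6  1.3  0.3] op 0.055 0.0
34.7 [0.5261 0.0082 0.3595] F [ 0.8 -0.   0.1] op 0.0551 0.0
```

View pics/end.png

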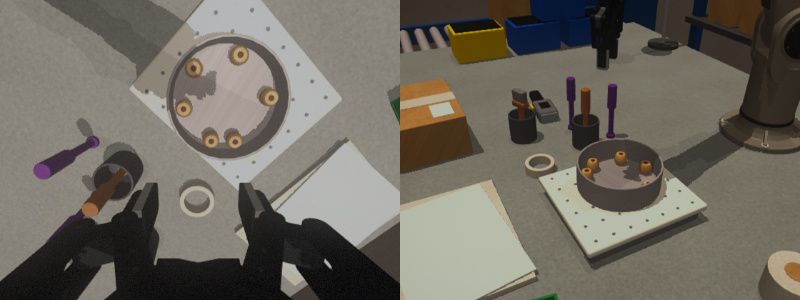

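The wrist view shows all six beads by the tub wall, at (193,68), (240,55), (271,97), (235,141), (211,141) and (183,108). The stick stands free in its pot, at (585,110) in the scene half.

```bash
python3 -c "
from cell import job; print(job.job_done())"
```

```text
the job is handed in; nothing more can be done
None
```

I handed the job in: the stick made three full turns 42 mm out from the tub's middle, all six beads are in the tub, spread out by the wall, and the stick stands released in its pot, handle up; no verdict came back.

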